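# Clamp a wooden disc in the screw press

### The job

Without picking it up, push the wooden disc across the worktop, under the raised foot of the little screw press, until it bears against both stop posts. Then screw the press down with its knob, clockwise seen from above and regripping as often as needed, until the foot holds the disc properly tight, but only finger-tight: stop soon after the knob begins to turn harder, because an overtightened screw bruises the wood. Leave the petri dish, the vial and the small beaker where they stand, and let go.

Things in the scene. Friction and masses are not known exactly. Their poses are not given: they have to be found in the camera images.
- wood_disc: brown round wooden disc, 136 mm in diameter, 16 mm thick, lying loose and flat on the worktop on the open side of the press, 0.1 to 0.4 kg. Origin: centre of its underside. It is pushed with the fingertips against its rim.
- press_seat (a point): point on the worktop (z = 0) exactly below the screw of the press, where the disc's centre comes when its rim touches both stop posts. Its axes are those of the press: -x points out of the open side, where the disc lies, +x to the column. The two steel stop posts, 12 mm in diameter and 32 mm high, stand at x = +57, y = +48 and -48 mm in this frame.
- press: the grey screw press, fixed to the bench; same origin and axes as press_seat. A C frame: column 34 x 50 mm, 97 mm high, its near face 93 mm behind the screw axis; an arm 34 mm wide, 75 to 97 mm high, ends in a round boss of 19 mm radius around the screw, with a bush up to 101 mm.
- press_foot: round steel foot at the lower end of the screw, 36 mm in diameter, on stiff spring washers (16 N per mm); does not rotate. Origin: centre of its underside, 34 to 44 mm above the worktop at the start, 16 mm when it touches the disc. Clamping force on the disc: about 40 N is properly tight, under 8 N is loose, over 90 N is overtightened.
- knob_centre (a point): centre of the knurled aluminium knob on top of the screw: an upright cylinder 42 mm in diameter, 26 mm high, 108 mm above the foot's underside (124 mm above the worktop when the foot first touches the disc, 2.5 mm lower when tight). Clockwise from above lowers knob and foot together, 20 mm a full turn (3.2 mm per radian), so 0.9 to 1.4 turns bring it down; the hand must sink with it.
- press_knob: the same knob (origin: centre of its underside). Running free it has a steady drag of 0.14 N m; it stays where it is left. Once the foot presses, the moment grows by 0.13 N m per 40 N of clamping force, which takes 0.8 rad: that rise is properly tight; a rise of 0.29 (1.8 rad past touching) is overtightened. A hand that stops may spring back and read the drag reversed: go by the rise.
- petri: flat clear petri dish, 93 mm in diameter, 15 mm high, standing loose beside the press; not to be disturbed. Origin: centre of its underside.
- small_beaker: small glass beaker, 57 x 64 mm, 70 mm high, standing loose on the other side of the press; not to be disturbed. Origin: centre of its underside.
- vial: glass vial with black cap, 27 mm in diameter, 64 mm high, standing loose beside the disc's way; not to be disturbed. Origin: centre of its underside.

How it is judged (in metres and radians):
On the way:
1. the disc has been pushed home against the stop posts, before the foot touches it (horizontal distance between wood_disc and press_seat below 0.005 m and contact force between press_foot and wood_disc below 0.5 N and height (world z) of wood_disc below 0.004 m), for 0.2 s.
At the end, for the whole second after the job is handed in: the disc lies flat and at rest within 6 mm of its place against the stop posts, and the foot of the press clamps it with more than 8 N (horizontal distance between wood_disc and press_seat below 0.006 m and contact force between press_foot and wood_disc above 8 N and angle between wood_disc's own z axis and vertical below 0.05 rad and linear speed of wood_disc below 0.02 m/s); the robot touches nothing.
It fails at once if the disc is overtightened (clamped with more than 90 N) (contact force between press_foot and wood_disc above 90 N).
It fails at once if the disc is lifted off the worktop (height (world z) of wood_disc above 0.015 m).
It fails at once if a bystander is displaced by more than 20 mm (distance of any of petri, small_beaker, vial from where it was at the start of the episode above 0.02 m).
It also fails if it takes over 72 s, if anything falls off the work surface, if the arm or the gripper's body presses on something with over 40 N, if the wrist force passes 120 N, or if a joint passes its speed limit or range.

### The arm

A 6-joint arm with a two-finger parallel gripper is mounted at the origin on a cart in front of the work surface, level with it; the furniture and walls round the work are solid. World frame = base frame: x ahead of the robot, y to its left, z up, the work surface at z = 0. Lengths are in mm, angles in degrees, forces in N, time in s.
With the tool pointing down it reaches from about 300 to 850 mm from the base axis. Payload 4.2 kg.
Tool frame: the origin (TCP) lies midway between the tips of the shut fingers; the grasp point (between the pads) lies 19 mm behind it; z points along the fingers, y is the line along which they close (so a half turn about z gives the same grasp; the last joint's range is limited). The gripper opens to 91 mm and grips with 3 to 60 N. Pads are 32 mm wide; open, the fingers measure 118 mm over their backs; the gripper's body (76 mm by 178 mm) begins 60 mm behind the grasp point.
Start: joints at [-67.609, 18.312, 89.639, -0, 72.044, -1.146], TCP at [229.627, -527.176, 213.976] pointing down, gripper open.
Joint ranges: [-177.97, 177.97], [-48.28, 115.42], [12.27, 149.76], [-77.06, 257.06], [2.81, 150.46], [-146.56, 146.56]. Speed limits (degrees/s): [147.25, 147.25, 180, 180, 180, 180].

### API

Orientations are given as [roll, pitch, yaw] about the fixed x, y, z axes, in that order (R = Rz(yaw) Ry(pitch) Rx(roll)).
In Python, from workcell import env gives the robot as it stands.
- The arm moves only by the shell command python3 drive.py 'ROWS' [OPENING] [FORCE]. ROWS is 1 to 8 rows, one to a line, with the numbers parted by spaces; each row has 6 numbers: dx, dy, dz in parts of the range, where 1.0 means 75 cm, then a rotation vector rx, ry, rz in parts of the range, where 1.0 means 90 degrees; each row shifts and turns the commanded pose from where the row before left it, along the tool's axes as they then stand; what a row does not reach is not made up. A row lasts 1/10 s, in which the tool goes at most 50 mm and 8.59 degrees, less where a joint would pass 70% of its speed; a pose out of reach is approached as far as the arm can. OPENING is the finger opening in mm, set as the command begins (- or left out keeps the last). The fingers move at their own pace and stop on an object; FORCE is the grip in N (left out, the last holds). Time passes only in rows, so rows that do not move let the fingers close. It prints the time, the measured TCP pose, the force, the opening and the grip force at its end. No shift or turn number may pass 1 either way. Input that does not fit is refused with a message, and nothing moves.
- env.state(): the state, without advancing time (a new reading comes with each control period).
- env.grab_frame(name): name is "scene" or "side" or "wrist"; returns the picture (384x512x3 uint8, blue, green, red); there is no depth.
- env.camera_model(name): a dict with "fx", "fy", "cx", "cy" (pixels), "T" (4x4, takes a point from camera to world coordinates). Camera axes: x right, y up, looking along -z (the intrinsics and any distortion apply to the point x, -y, -z); pixel columns grow to the right and rows downward; lengths in mm; the calibration is good to about 2 mm. A picture is of the moment at which its call begins: read the wrist's pose just before it. camera_model takes no time and is no camera call; for the wrist camera it gives the pose at the moment of the call.
- env.job_done(): hands the job in; it is judged then, once.
The state is a dict: "time_s": time; "qpos": joint angles; "qvel": joint speeds; "effort": joint torques, N m; "ee_pos": TCP position; "ee_rot": TCP orientation; "force": force on the tool from outside, world axes, zero at the start; "torque": the same for the moment, N m; "gripper_width": finger opening in mm; "gripper_force": force on a finger pad.
Only numpy, scipy, OpenCV 4.12 (cv2) and the standard library are available. Lean on these libraries where they do the work, as an engineer would, in place of code of your own. Each camera call takes 0.05 s, during which the arm holds its last target. There are 200 camera calls.

## Working session

There is one attempt and no reset: what is moved stays moved. The work goes in short steps, Python scripts to look and compute and a shell command to move; the robot and the scene stay as the last step left them, time stands still between calls to the robot, and variables do not carry over. Pictures are saved under pics/ and viewed, at most 10 in all, crops included, and the job is handed in when it is done.

```bash
ls; mkdir -p pics
python3 - <<'E'
from workcell import env
import cv2,numpy as np
s=env.state();print(s)
for n in("scene","side"):
    m=env.camera_model(n);print(n,{k:(np.round(v,3).tolist() if hasattr(v,'tolist') else v) for k,v in m.items()})
    cv2.imwrite(f"pics/{n}0.png",env.grab_frame(n))
E
```

```text
drive.py
pics
workcell.py
{'time_s': 0.0, 'qpos': array([-6.76088747e+01,  1.83508451e+01,  8.97070693e+01, -4.68273446e-04,
        7.20435971e+01, -1.14623288e+00]), 'qvel': array([-0.00250103, -0.01497687,  0.02650622,  0.05487425,  0.00598888,
        0.06149632]), 'effort': array([ 1.41733672e-03, -4.12450254e+01, -2.31973743e+01,  7.26665184e-02,
        4.54784813e-02, -1.42946469e-04]), 'ee_pos': array([ 229.42491639, -526.68873002,  213.12376859]), 'ee_rot': array([-1.79898500e+02, -1.58553890e-03,  2.35375015e+01]), 'force': array([-0.40471202, -0.04863662, -0.28788356]), 'torque': array([0.00625581, 0.03067279, 0.00942621]), 'gripper_force': 0.0, 'gripper_width': 91.0926286178124}
scene {'fx': 360.38947369382737, 'fy': 360.38947369382737, 'cx': 262.43479136688444, 'cy': 188.853135348568, 'T': [[-0.508, 0.591, -0.626, 62.467], [-0.861, -0.332, 0.385, 393.085], [0.02, 0.735, 0.678, 708.647], [0.0, 0.0, 0.0, 1.0]]}
side {'fx': 414.12000788801953, 'fy': 414.12000788801953, 'cx': 253.3652166450073, 'cy': 184.92646052351193, 'T': [[1.0, -0.029, 0.005, 584.025], [0.019, 0.5, -0.866, -742.78], [0.022, 0.865, 0.501, 576.692], [0.0, 0.0, 0.0, 1.0]]}
```

View pics/scene0.png

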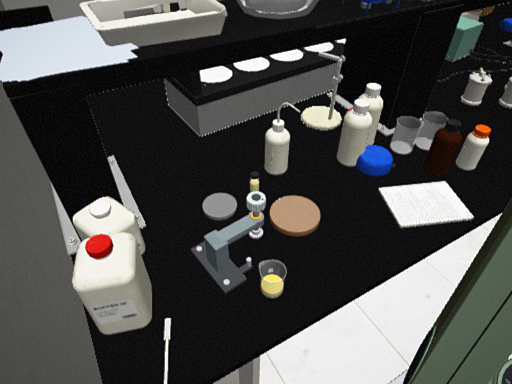

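View pics/side0.png

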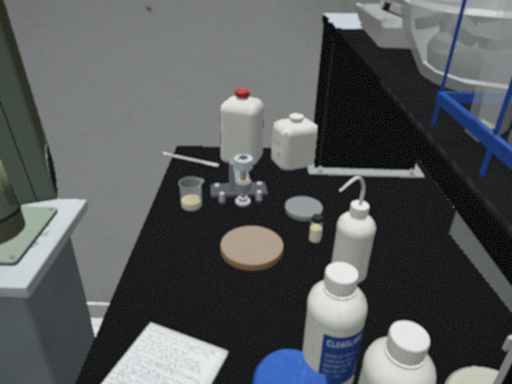

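Scene shows the disc at about (295,215), knob (256,200), petri (220,206), vial (255,184), beaker (272,279). In the side view they are disc (252,247), knob (241,162), foot (243,200), vial (315,230).

```bash
cat > h.py <<'E'
import numpy as np,cv2
from workcell import env
def ray(m,u,v):
    T=np.array(m["T"]);d=np.array([(u-m["cx"])/m["fx"],-(v-m["cy"])/m["fy"],-1.]);return T[:3,3],T[:3,:3]@d
def atz(m,u,v,z):
    o,d=ray(m,u,v);return o+d*(z-o[2])/d[2]
def proj(m,p):
    T=np.array(m["T"]);c=T[:3,:3].T@(np.array(p,float)-T[:3,3]);return m["cx"]+m["fx"]*c[0]/-c[2],m["cy"]-m["fy"]*c[1]/-c[2]
def tri(ms,uvs):
    A=0;b=0
    for m,(u,v) in zip(ms,uvs):
        o,d=ray(m,u,v);d=d/np.linalg.norm(d);P=np.eye(3)-np.outer(d,d);A=A+P;b=b+P@o
    return np.linalg.solve(A,b)
E
python3 - <<'E'
from h import *
ms=[env.camera_model(n) for n in("scene","side")]
for n,m,box in(("scene",ms[0],(190,165,150,140)),("side",ms[1],(170,145,170,135))):
    im=cv2.imread(f"pics/{n}0.png");x,y,w,h=box
    hsv=cv2.cvtColor(im,cv2.COLOR_BGR2HSV).astype(int)
    mk=((hsv[...,0]<16)&(hsv[...,1]>70)&(hsv[...,2]>70)).astype(np.uint8)
    r=np.zeros_like(mk);r[y:y+h,x:x+w]=mk[y:y+h,x:x+w]
    k,l,st,c=cv2.connectedComponentsWithStats(r);i=1+st[1:,4].argmax()
    ct=max(cv2.findContours((l==i).astype(np.uint8),0,1)[0],key=len)[:,0]
    P=np.array([atz(m,u,v,16)[:2] for u,v in ct])
    (cx,cy),rad=cv2.minEnclosingCircle(P.astype(np.float32))
    print(n,st[i],c[i],"disc",cx,cy,rad,atz(m,*c[i],14))
    cv2.imwrite(f"pics/{n}1.png",cv2.resize(im[y:y+h,x:x+w],None,fx=4,fy=4,interpolation=cv2.INTER_CUBIC))
print("knobtop",tri(ms,[(256,195),(241,158)]))
print("vial",tri(ms,[(254,176),(317,217)]),"petri",atz(ms[0],220,207,8),atz(ms[1],304,208,8),"beaker",atz(ms[0],272,290,0),atz(ms[1],191,207,0))
E
```

```text
scene [ 270  195   51   41 1616] [294.85272277 214.78836634] disc 577.6038818359375 -24.63852882385254 73.43675994873047 [575.35263497 -25.33921781  14.        ]
side [220 248  63  23 229] [248.98253275 263.07423581] disc 578.136474609375 -48.98393630981445 66.14442443847656 [575.21035936 -89.45231457  14.        ]
knobtop [552.94745944 103.70363596 160.38195831]
vial [721.10196169  17.20176168  59.04231309] petri [703.926089   131.85268806   8.        ] [707.53096215 132.11748964   8.        ] beaker [420.9896572  140.34123811   0.        ] [422.3216001  133.94283259   0.        ]
```

View pics/scene1.png

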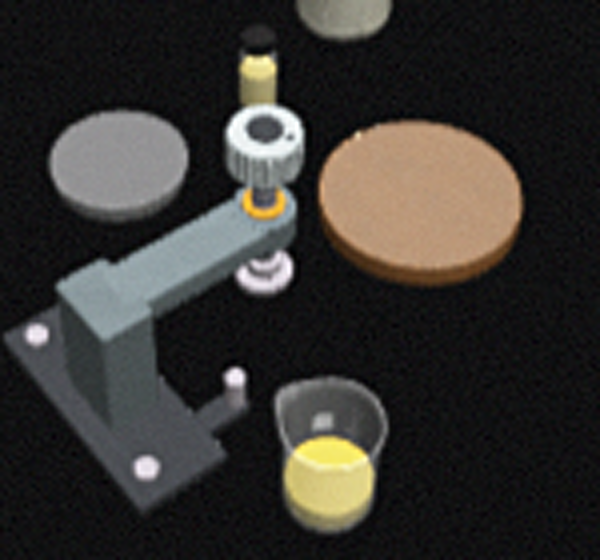

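View pics/side1.png

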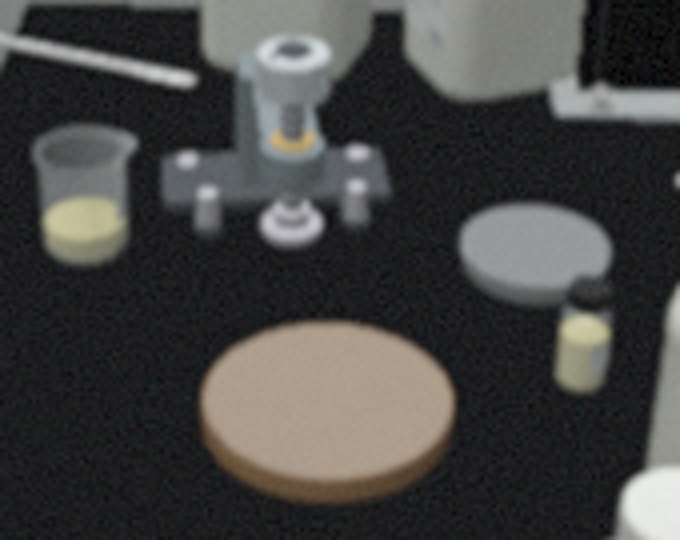

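The scene crop shows the knob top ellipse at (264,128), a post top at (234,374), and the foot at (264,272). The side crop shows the knob top at (294,54), post tops at (207,192) and (356,187), and the foot at (291,225).

Run:
```python
from h import *
from scipy.optimize import least_squares
ms=[env.camera_model(n) for n in("scene","side")]
off=[np.array([190,165]),np.array([170,145])]
px=lambda i,u,v: off[i]+np.array([u,v])/4-.375
def box(m,c,r):
    q=np.array([proj(m,[c[0]+r*np.cos(a),c[1]+r*np.sin(a),c[2]]) for a in np.linspace(0,6.283,120)])
    return np.r_[q.min(0),q.max(0)]
def fit(bs,r,c0,fz=None):
    f=lambda c:np.concatenate([box(m,[*c[:2],c[2] if fz is None else fz],r)-np.r_[px(i,*b[:2]),px(i,*b[2:])] for i,(m,b) in enumerate(zip(ms,bs)) if b])
    s=least_squares(f,c0);return s.x.round(1),s.fun.round(1)
D=[(319,121,522,268),(201,322,456,480)]
print("disc",fit(D,68,[577,-40,16],16)); print(" sc",fit([D[0],None],68,[577,-40,16],16)); print(" si",fit([None,D[1]],68,[577,-40,16],16))
print("knobtop",fit([(225,104,304,152),(258,37,331,74)],21,[560,100,160]))
print("foot rim",tri(ms,[px(0,264,272),px(1,291,226)]))
print("bush",tri(ms,[px(0,265,204),px(1,293,140)]))
a=tri(ms,[px(0,234,374),px(1,207,190)]);b=atz(ms[1],*px(1,356,186),32);a2=atz(ms[1],*px(1,207,190),32);print("posts",a,a2,b, atz(ms[0],*px(0,234,374),32))
mid=(a2+b)/2;d=a2-b;x=np.array([-d[1],d[0]])/np.hypot(*d[:2]);x*=np.sign(x@[0,1]);print("xaxis yaw",np.degrees(np.arctan2(x[1],x[0])),"seat",mid[:2]-57*x,np.hypot(*d[:2]))
print("base screws(z~12)",[atz(ms[0],*px(0,*q),12) for q in((37,334),(147,467))],[atz(ms[1],*px(1,*q),12) for q in((187,159),(357,152))])
print("vial",[atz(ms[0],*px(0,258,34),64),atz(ms[1],*px(1,591,290),64)])
```

```text
disc (array([580.2, -28.3,  16. ]), array([-0.2,  0.1,  0.4,  0.7,  0.8,  0.3, -0.2,  0. ]))
 sc (array([581.8, -29. ,  16. ]), array([-0.3, -0.3,  0.3,  0.2]))
 si (array([579.5, -28.1,  16. ]), array([ 0.5,  0.2, -0.5, -0.1]))
knobtop (array([555.9, 104.8, 157. ]), array([ 0.9, -0. ,  0.2,  1.2,  0.6,  0. ,  0.8, -1. ]))
foot rim [553.6785209  106.38006286  39.77243831]
bush [554.11477474 106.16061786  99.54550698]
posts [499.2814028  156.26291296  34.0483814 ] [497.75421634 158.02238553  32.        ] [592.41717603 168.26073663  32.        ] [502.35378553 155.83904573  32.        ]
xaxis yaw 96.17287783275356 seat [551.21483443 106.47204843] 95.21501861823812
base screws(z~12) [array([599.92617264, 237.63260879,  12.        ]), array([484.01657585, 221.37399205,  12.        ])] [array([477.55062549, 231.05412062,  12.        ]), array([593.05692133, 247.31444598,  12.        ])]
vial [array([724.9109336,  13.8295153,  64.       ]), array([721.64442601,  10.85578481,  64.        ])]
```

```bash
cat > go.py <<'E'
import sys
from h import *
from scipy.spatial.transform import Rotation as R
def delta(p,yaw):
    s=env.state();r=R.from_euler('xyz',s["ee_rot"],degrees=True);t=R.from_euler('xyz',[180,0,yaw],degrees=True)
    print("from",s["ee_pos"].round(1),s["ee_rot"].round(1),"F",s["force"].round(1),"M",s["torque"].round(2),"t",round(s["time_s"],1))
    print("tool delta",r.inv().apply(np.array(p)-s["ee_pos"]).round(1),"rotvec",(r.inv()*t).as_rotvec(degrees=True).round(1))
if __name__=="__main__":delta([float(a) for a in sys.argv[1:4]],float(sys.argv[4]))
E
python3 - <<'E'
from h import *
m=env.camera_model("side");s=env.camera_model("scene")
for q in((350,278),(340,375),(298,378)):print("side",q,atz(m,*q,0).round())
for q in((276,170),(353,162),(375,172)):print("scene",q,atz(s,*q,0).round())
E
python3 go.py 599 -122 214 98; python3 drive.py '0 0 0 0 0 0' 64
```

```text
side (350, 278) [ 780. -109.    0.]
side (340, 375) [ 724. -330.    0.]
side (298, 378) [ 658. -337.    0.]
scene (276, 170) [771. -90.   0.]
scene (353, 162) [ 685. -325.    0.]
scene (375, 172) [ 613. -352.    0.]
from [ 229.5 -526.8  213.2] [-179.9   -0.    23.5] F [-0.3  0.  -0.7] M [0.03 0.02 0.02] t 0.1
tool delta [ 5.004e+02 -2.235e+02 -4.000e-01] rotvec [ -0.1  -0.1 -74.5]
time_s: 0.2
ee_pos: [229.5, -526.9, 213.5]
ee_rot: [-179.9, -0.0, 23.5]
force: [0.1, -0.3, 0.2]
gripper_width: 85.7
gripper_force: 0.0
```

The rows are not in the units I measure in: shifts go in shares of 75 cm and turns go in shares of 90 degrees. I convert before sending: 42 mm / 750 = 0.056, 20 mm / 750 = 0.0267.

```bash
python3 drive.py '0.0267 -0.012 0 0 0 0
0.056 -0.0253 0 0 0 0
0.056 -0.0253 0 0 0 0
0.056 -0.0253 0 0 0 0
0.056 -0.0253 0 0 0 0
0.056 -0.0253 0 0 0 0
0.056 -0.0253 0 0 0 0
0.056 -0.0253 0 0 0 0' >/dev/null
python3 drive.py '0.056 -0.0253 0 0 0 0
0.056 -0.0253 0 0 0 0
0.056 -0.0253 0 0 0 0
0.0533 -0.024 0 0 0 0
0.0267 -0.012 0 0 0 0' >/dev/null
python3 drive.py '0 0 0 0 0 -0.0889
0 0 0 0 0 -0.0889
0 0 0 0 0 -0.0889
0 0 0 0 0 -0.0889
0 0 0 0 0 -0.0889
0 0 0 0 0 -0.0889
0 0 0 0 0 -0.0889
0 0 0 0 0 -0.0889' >/dev/null
python3 drive.py '0 0 0 0 0 -0.0889
0 0 0 0 0 -0.0278
0 0 0 0 0 0'; python3 go.py 599 -122 6 98
```

```text
time_s: 2.6
ee_pos: [597.7, -120.3, 213.7]
ee_rot: [-180.0, -0.0, 98.0]
force: [0.7, -0.4, 0.3]
gripper_width: 63.7
gripper_force: 0.0
from [ 597.7 -120.3  213.7] [-180.   -0.   98.] F [ 0.7 -0.4  0.3] M [ 0.03 -0.08  0.01] t 2.6
tool delta [ -1.9   1.2 207.7] rotvec [-0. -0.  0.]
```

Scaled: 45 mm / 750 = 0.06, 30 mm / 750 = 0.04.

```bash
python3 drive.py '-0.0027 0.0013 0.0267 0 0 0
0 0 0.06 0 0 0
0 0 0.06 0 0 0
0 0 0.06 0 0 0
0 0 0.04 0 0 0
0 0 0.02 0 0 0
0 0 0.0093 0 0 0
0 0 0 0 0 0'; python3 go.py 565 31 6 98
python3 - <<'E'
from h import *
cv2.imwrite("pics/s2.png",cv2.resize(env.grab_frame("scene")[150:300,180:380],None,fx=3,fy=3))
E
```

```text
time_s: 3.4
ee_pos: [598.7, -122.1, 6.2]
ee_rot: [-179.9, -0.0, 98.0]
force: [0.2, 1.2, 0.3]
gripper_width: 64.3
gripper_force: 0.0
from [ 598.7 -122.1    6.2] [-179.9   -0.    98. ] F [0.2 1.2 0.3] M [ 0.07 -0.06  0.  ] t 3.4
tool delta [156.3 -12.    0.3] rotvec [-0.1 -0.   0. ]
```

View pics/s2.png

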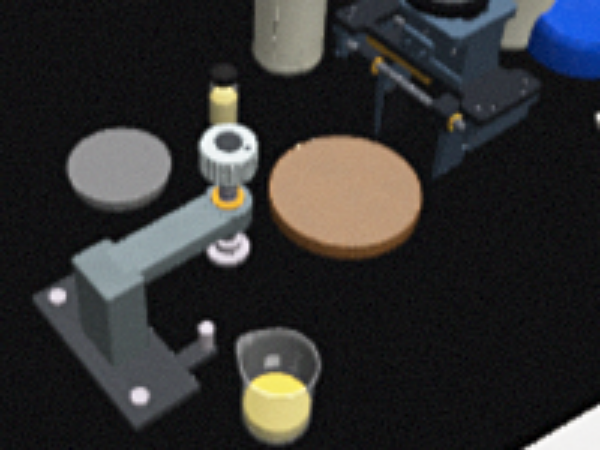

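Both fingertips are lowered behind the disc with a small gap, and the disc and bystanders are undisturbed. Now I push.

Scaled: 14 mm / 750 = 0.0187, 12 mm / 750 = 0.016.

```bash
python3 drive.py '0.0107 0 0 0 0 0
0.016 -0.0013 0 0 0 0
0.0187 -0.002 0 0 0 0
0.0187 -0.002 0 0 0 0
0.0187 -0.002 0 0 0 0
0.0187 -0.002 0 0 0 0
0.0187 -0.002 0 0 0 0
0.0187 -0.002 0 0 0 0'; python3 drive.py '0.016 -0.0013 0 0 0 0
0.0133 -0.0013 0 0 0 0
0.0107 0 0 0 0 0
0.008 0 0 0 0 0
0.0053 0 0 0 0 0
0 0 0 0 0 0'; python3 go.py 565 31 6 98
python3 - <<'E'
from h import *
a=cv2.resize(env.grab_frame("side")[150:260,180:320],None,fx=4,fy=4)
cv2.imwrite("pics/s3.png",a)
E
```

```text
time_s: 4.25
ee_pos: [574.4, -19.4, 7.1]
ee_rot: [180.0, 0.0, 98.1]
force: [0.4, -1.4, 1.8]
gripper_width: 63.9
gripper_force: 1.3
time_s: 4.85
ee_pos: [566.8, 19.3, 6.7]
ee_rot: [-180.0, -0.0, 98.0]
force: [-0.4, -0.0, -0.8]
gripper_width: 63.9
gripper_force: 0.1
from [566.8  19.3   6.7] [-180.   -0.   98.] F [-0.4 -0.  -0.8] M [-0.   -0.13  0.02] t 4.8
tool delta [11.8 -0.2  0.7] rotvec [-0. -0.  0.]
```

View pics/s3.png

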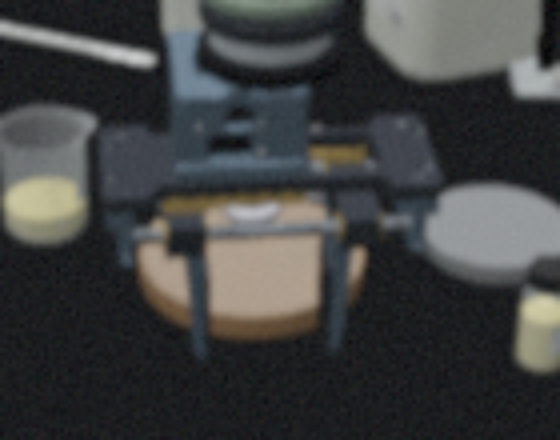

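The disc sits centred in the finger cradle and is partly under the foot. I'll continue gently until the force rises.

Scaled: 4 mm / 750 = 0.0053, 3 mm / 750 = 0.004.

```bash
python3 drive.py '0.0053 0 0 0 0 0
0.004 0 0 0 0 0
0.0013 0 0 0 0 0
0 0 0 0 0 0'; for i in 1 2 3; do echo; done; python3 drive.py '0.002 0 0 0 0 0
0.002 0 0 0 0 0
0 0 0 0 0 0'; python3 go.py 565 31 6 98
```

```text
time_s: 5.3
ee_pos: [565.7, 26.9, 6.8]
ee_rot: [-180.0, -0.0, 98.0]
force: [0.1, -0.6, -0.3]
gripper_width: 63.8
gripper_force: 0.2



time_s: 5.6
ee_pos: [565.4, 29.8, 6.9]
ee_rot: [-180.0, -0.0, 98.0]
force: [0.5, -0.8, -1.2]
gripper_width: 63.9
gripper_force: 0.2
from [565.4  29.8   6.9] [-180.   -0.   98.] F [ 0.5 -0.8 -1.2] M [-0.06 -0.14  0.01] t 5.6
tool delta [ 1.2 -0.2  0.9] rotvec [-0. -0.  0.]
```

Scaled: 1.5 mm / 750 = 0.002.

```bash
for i in 1; do python3 drive.py '0.002 0 0 0 0 0
0 0 0 0 0 0'|sed -n '2p;4,6p'; python3 drive.py '0.002 0 0 0 0 0
0 0 0 0 0 0'|sed -n '2p;4,6p'; python3 drive.py '0.0013 0 0 0 0 0
0 0 0 0 0 0'|sed -n '2p;4,6p'; done
```

```text
ee_pos: [565.3, 31.3, 7.0]
force: [0.3, -0.9, -0.2]
gripper_width: 64.2
gripper_force: 0.3
ee_pos: [565.1, 32.8, 6.9]
force: [0.1, -0.8, 0.1]
gripper_width: 64.1
gripper_force: 0.3
ee_pos: [564.9, 33.7, 6.9]
force: [0.0, -0.8, -0.2]
gripper_width: 64.4
gripper_force: 0.3
```

Scaled: 1.5 mm / 750 = 0.002.

```bash
python3 drive.py '0.002 0 0 0 0 0
0 0 0 0 0 0'|sed -n '2p;4,6p'; python3 drive.py '0.002 0 0 0 0 0
0 0 0 0 0 0'|sed -n '2p;4,6p'; python3 drive.py '0.0013 0 0 0 0 0
0 0 0 0 0 0'|sed -n '2p;4,6p'
```

```text
ee_pos: [564.7, 35.2, 6.9]
force: [-0.2, -0.1, -0.5]
gripper_width: 64.2
gripper_force: 0.3
ee_pos: [564.7, 36.0, 7.0]
force: [1.0, -4.1, -0.5]
gripper_width: 63.8
gripper_force: 1.9
ee_pos: [564.7, 36.3, 7.0]
force: [1.0, -6.8, -1.1]
gripper_width: 64.4
gripper_force: 3.1
```

Scaled: 1.5 mm / 750 = 0.002.

```bash
python3 drive.py '0.002 0 0 0 0 0
0 0 0 0 0 0'|sed -n '2p;4,6p';python3 drive.py '-0.004 0 0 0 0 0
-0.0133 0 0 0 0 0
-0.0267 0 0 0 0 0
-0.0333 0 0 0 0 0
-0.0333 0 0 0 0 0
-0.02 0 0 0 0 0
0 0 -0.04 0 0 0
0 0 0 0 0 0'|sed -n '2p;4,6p'
python3 - <<'E'
from h import *
sc=env.grab_frame("scene");si=env.grab_frame("side")
cv2.imwrite("pics/sc4.png",sc);cv2.imwrite("pics/si4.png",si)
a=cv2.resize(sc[180:280,190:290],None,fx=4,fy=4,interpolation=2);b=cv2.resize(si[150:250,190:290],None,fx=4,fy=4,interpolation=2)
cv2.imwrite("pics/s4.png",np.hstack([a,b]))
E
```

```text
ee_pos: [564.8, 36.6, 7.0]
force: [1.7, -11.9, -1.0]
gripper_width: 64.1
gripper_force: 5.1
ee_pos: [580.3, -58.6, 39.8]
force: [-0.1, 0.4, 0.3]
gripper_width: 64.0
gripper_force: 0.0
```

View pics/s4.png

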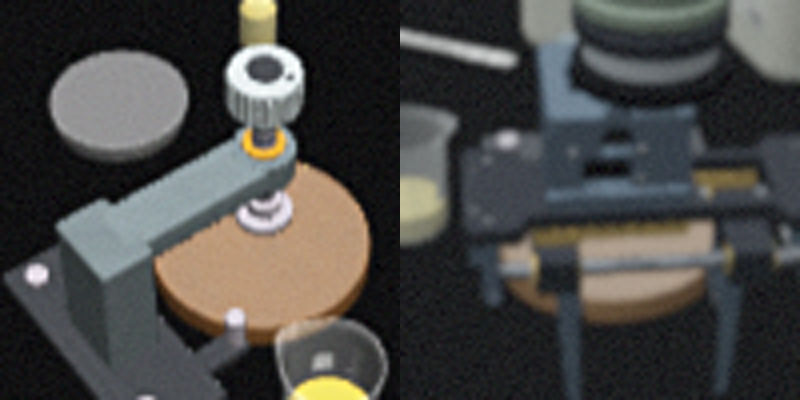

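The disc rim lies against the beaker-side post (235,315), under the foot, and the bystanders are unmoved. I'll check the centre numerically.

Run:
```python
from h import *
from scipy.optimize import least_squares
m=env.camera_model("scene");im=cv2.imread("pics/sc4.png");i0=cv2.imread("pics/scene0.png")
def edge(im,roi):
    hsv=cv2.cvtColor(im,cv2.COLOR_BGR2HSV).astype(int)
    mk=((hsv[...,0]<16)&(hsv[...,1]>70)&(hsv[...,2]>50)).astype(np.uint8)
    x,y,w,h=roi;r=np.zeros_like(mk);r[y:y+h,x:x+w]=mk[y:y+h,x:x+w]
    k,l,st,c=cv2.connectedComponentsWithStats(r);i=1+st[1:,4].argmax();return (l==i)
def model(c):
    pts=[]
    for z in(0,16):
        pts+=[proj(m,[c[0]+68*np.cos(a),c[1]+68*np.sin(a),z]) for a in np.linspace(0,6.283,200)]
    return cv2.convexHull(np.array(pts,np.float32))
def fit(mask,c0,use):
    ct=max(cv2.findContours(mask.astype(np.uint8),0,1)[0],key=len)[:,0];ct=np.array([p for p in ct if use(*p)],float)
    s=least_squares(lambda c:[cv2.pointPolygonTest(model(c),(float(u),float(v)),True)-.5 for u,v in ct],c0,loss='soft_l1',diff_step=1e-3)
    print(len(ct),s.x.round(1),np.abs(s.fun).mean().round(2))
fit(edge(i0,(265,185,65,60)),[580,-28],lambda u,v:True)
# visible free rim: right side and lower left part
fit(edge(im,(220,200,70,75)),[554,106],lambda u,v:(u>266 and v<256 and v>222) or (v>248 and u<246 and u<240))
fit(edge(im,(220,200,70,75)),[554,106],lambda u,v:(u>266 and v<256 and v>222))
s=env.camera_model("side");b0=cv2.imread("pics/side0.png")
```

```text
137 [582.  -29.4] 0.33
49 [556.  107.8] 0.25
34 [556.1 107.8] 0.24
```

Scaled: -25 mm / 750 = -0.0333, -15 mm / 750 = -0.02, -8.4 degrees / 90 = -0.0933.

```bash
python3 drive.py '0 0 -0.02 0 0 -0.0933
0 0 -0.0333 0 0 -0.0933
0 0 -0.0333 0 0 -0.0933
0 0 -0.0333 0 0 -0.0933
0 0 -0.0333 0 0 -0.0933
0 0 -0.0333 0 0 -0.0933
0 0 -0.02 0 0 -0.0933
0 0 -0.0067 0 0 -0.0933' 75 >/dev/null; python3 drive.py '0 0 0 0 0 -0.0933
0 0 0 0 0 -0.0933
0 0 0 0 0 -0.0933
0 0 0 0 0 -0.0933
0 0 0 0 0 -0.0933
0 0 0 0 0 -0.0933
0 0 0 0 0 -0.0933
0 0 0 0 0 -0.0933'>/dev/null;python3 drive.py '0 0 0 0 0 -0.0933
0 0 0 0 0 0';python3 go.py 554.7 106.3 200 240; python3 -c "
from h import *;print(env.state()['qpos'].round(1))"
```

```text
time_s: 9.7
ee_pos: [577.2, -13.6, 192.2]
ee_rot: [-178.3, -3.0, -122.7]
force: [0.4, -0.2, 0.3]
gripper_width: 75.1
gripper_force: 0.0
from [577.2 -13.6 192.2] [-178.3   -3.  -122.7] F [ 0.4 -0.2  0.3] M [ 0.18 -0.08  0.  ] t 9.7
tool delta [-88.2  83.3 -14.9] rotvec [-1.7 -3.  -2.7]
[  -0.5   19.4   91.3   -3.7   69.4 -146.5]
```

Scaled: -30 mm / 750 = -0.04, -28 mm / 750 = -0.0373.

```bash
python3 drive.py '-0.0267 0.0267 -0.0053 0 0 0
-0.04 0.0373 -0.0067 0 0 0
-0.0373 0.0347 -0.0067 0 0 0
-0.0133 0.012 -0.0013 0 0 0
0 0 0 0 0 0'>/dev/null; python3 go.py 554.7 106.3 200 236;  python3 -c "
from h import *;print(env.state()['qpos'].round(1))"
```

```text
from [556.  103.4 200.9] [-178.1   -3.  -122.9] F [-0.6  0.7 -0.6] M [ 0.17 -0.09 -0.01] t 10.2
tool delta [-1.8  2.7  0.7] rotvec [-1.9 -3.   1.2]
[  11.4   18.4   91.6   -3.7   70.8 -134.5]
```

Scaled: 2.7 mm / 750 = 0.0036, -1.8 mm / 750 = -0.0024, -3 degrees / 90 = -0.0333.

```bash
python3 drive.py '-0.0024 0.0036 0.0009 -0.0211 -0.0333 0.0133
0 0 0 0 0 0
0 0 0 0 0 0'>/dev/null; python3 go.py 554.7 106.3 131 236;  python3 - <<'E'
from h import *
print(env.state()['qpos'].round(1));m=env.camera_model("wrist");print(np.round(m["T"],2).tolist(),m["fx"],m["cx"],m["cy"])
cv2.imwrite("pics/w5.png",env.grab_frame("wrist"))
E
```

```text
from [555.3 103.4 200.3] [-179.9   -0.  -124.3] F [0.6 0.1 0.1] M [ 0.11 -0.04 -0.01] t 10.5
tool delta [-2.   2.3 69.3] rotvec [-0.1 -0.  -0.3]
[ 9.400e+00  1.790e+01  9.230e+01 -1.000e-01  6.970e+01 -1.362e+02]
[[-0.83, -0.55, -0.13, 517.73], [0.56, -0.8, -0.19, 50.12], [-0.0, -0.23, 0.97, 370.39], [0.0, 0.0, 0.0, 1.0]] 317.88075314355063 249.11412472502434 191.56667969945715
```

View pics/w5.png

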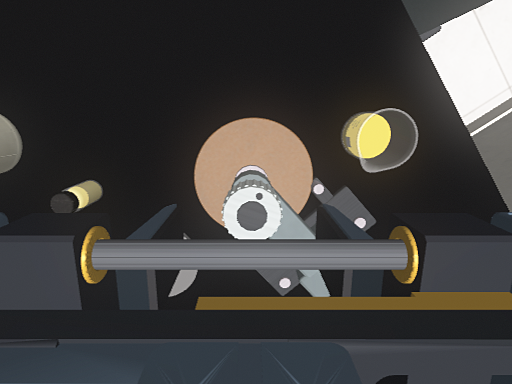

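The wrist view shows the knob top centred at (251,214), between the fingers, and the disc against the post at (319,188).

Run:
```python
from h import *
m=env.camera_model("wrist");
for z in(156,160):print(atz(m,251.5,214,z))
print("disc centre",atz(m,253,175.5,16), "edges",atz(m,194,175,16),atz(m,313,175,16))
```

```text
[554.78413509 107.36639936 156.        ]
[554.09393291 106.30495569 160.        ]
disc centre [551.94904136 107.67600582  16.        ] edges [606.9228234   69.64584803  16.        ] [495.42441311 145.36812423  16.        ]
```

Scaled: 25 mm / 750 = 0.0333, 2.3 mm / 750 = 0.0031.

```bash
python3 drive.py '-0.0027 0.0031 0.02 0 0 0
0 0 0.0333 0 0 0
0 0 0.0267 0 0 0
0 0 0.012 0 0 0
0 0 0 0 0 0' | sed -n '2,4p'; python3 drive.py '0 0 0 0 0 0
0 0 0 0 0 0
0 0 0 0 0 0
0 0 0 0 0 0
0 0 0 0 0 0
0 0 0 0 0 0' 38 8; python3 go.py 554.5 106.5 131 236
```

```text
ee_pos: [553.9, 107.6, 130.4]
ee_rot: [180.0, -0.1, -124.2]
force: [0.2, -0.8, 0.0]
time_s: 11.65
ee_pos: [556.0, 107.4, 132.3]
ee_rot: [-179.7, 0.1, -124.2]
force: [4.0, -3.5, 1.6]
gripper_width: 41.4
gripper_force: 8.0
from [556.  107.4 132.3] [-1.797e+02  1.000e-01 -1.242e+02] F [ 4.  -3.5  1.6] M [-0.42 -0.59  0.01] t 11.7
tool delta [1.6 0.7 1.3] rotvec [-0.3  0.1 -0.2]
```

Scaled: -1.7 mm / 750 = -0.0023.

```bash
python3 drive.py '0 -0.0023 0 0 0 0
0 0 0 0 0 0
0 0 0 0 0 0' - 30;python3 go.py 554.5 106.5 131 236
```

```text
time_s: 11.95
ee_pos: [556.0, 107.3, 132.2]
ee_rot: [-179.9, 0.1, -124.2]
force: [0.2, -1.5, 4.5]
gripper_width: 41.5
gripper_force: 30.0
from [556.  107.3 132.2] [-1.799e+02  1.000e-01 -1.242e+02] F [ 0.2 -1.5  4.5] M [ 0.06 -0.03 -0.05] t 11.9
tool delta [1.5 0.8 1.2] rotvec [-0.1  0.1 -0.2]
```

Scaled: 0.44 mm / 750 = 0.0006, 0.22 mm / 750 = 0.0003, 8 degrees / 90 = 0.0889.

```bash
python3 drive.py '0 0 0.0003 0 0 0.0444
0 0 0.0006 0 0 0.0889
0 0 0.0006 0 0 0.0889
0 0 0.0006 0 0 0.0889
0 0 0.0006 0 0 0.0889
0 0 0.0006 0 0 0.0889' ;python3 go.py 554.5 106.5 131 190; python3 drive.py '0 0 0.0006 0 0 0.0889
0 0 0.0006 0 0 0.0889
0 0 0.0006 0 0 0.0889
0 0 0.0006 0 0 0.0889
0 0 0.0006 0 0 0.0889
0 0 0.0006 0 0 0.0889';python3 go.py 554.5 106.5 131 144
```

```text
time_s: 12.55
ee_pos: [556.3, 107.0, 129.8]
ee_rot: [-180.0, 0.2, -168.5]
force: [0.8, -1.5, 4.5]
gripper_width: 41.4
gripper_force: 30.0
from [556.3 107.  129.8] [-180.     0.2 -168.5] F [ 0.8 -1.5  4.5] M [-0.26 -0.19  0.07] t 12.6
tool delta [ 1.9 -0.2 -1.2] rotvec [-0.   0.2  1.5]
time_s: 13.15
ee_pos: [556.2, 106.6, 127.1]
ee_rot: [179.9, 0.2, 143.5]
force: [0.5, -2.9, 4.8]
gripper_width: 41.6
gripper_force: 30.0
from [556.2 106.6 127.1] [179.9   0.2 143.5] F [ 0.5 -2.9  4.8] M [-0.59 -0.2   0.11] t 13.2
tool delta [ 1.3 -1.1 -3.9] rotvec [ 0.1  0.2 -0.5]
```

Scaled: 0.44 mm / 750 = 0.0006, 8 degrees / 90 = 0.0889.

```bash
python3 drive.py '0 0 0.0006 0 0 0.0889
0 0 0.0006 0 0 0.0889
0 0 0.0006 0 0 0.0889
0 0 0.0006 0 0 0.0889
0 0 0.0006 0 0 0.0889
0 0 0.0006 0 0 0.0889
0 0 0.0006 0 0 0.0889
0 0 0.0006 0 0 0.0889'>/dev/null ;python3 go.py 554.5 106.5 131 80; python3 drive.py '0 0 0.0006 0 0 0.0889
0 0 0.0006 0 0 0.0889
0 0 0.0006 0 0 0.0889
0 0 0.0006 0 0 0.0889
0 0 0.0006 0 0 0.0889
0 0 0.0006 0 0 0.0889
0 0 0.0006 0 0 0.0889
0 0 0.0006 0 0 0.0889'>/dev/null;python3 go.py 554.5 106.5 131 16;python3 drive.py '0 0 0.0006 0 0 0.0889
0 0 0.0006 0 0 0.0889
0 0 0.0006 0 0 0.0889
0 0 0.0006 0 0 0.0889
0 0 0.0006 0 0 0.0889
0 0 0.0006 0 0 0.0889'>/dev/null;python3 go.py 554.5 106.5 131 -32
python3 - <<'E'
from h import *
print(env.state()['qpos'].round(1))
E
```

```text
from [555.6 106.4 123.5] [1.799e+02 1.000e-01 7.950e+01] F [-0.8 -3.7  5.9] M [-0.6   0.2   0.09] t 13.9
tool delta [-0.1 -1.1 -7.5] rotvec [ 0.1  0.1 -0.5]
from [555.2 106.7 120. ] [180.   -0.   15.5] F [-1.4 -2.3  6.1] M [-0.35  0.34  0.17] t 14.8
tool delta [ -0.8   0.  -11. ] rotvec [ 0.  -0.  -0.5]
from [555.2 107.1 117.3] [-180.    -0.   -32.5] F [-0.9 -0.8  7.1] M [-0.13  0.33  0.1 ] t 15.3
tool delta [ -0.3   0.9 -13.7] rotvec [-0.  -0.  -0.5]
[  9.8  21.9  99.1   0.   59.  132.3]
```

Scaled: -8 degrees / 90 = -0.0889.

```bash
python3 drive.py '0 0 0 0 0 0
0 0 0 0 0 0
0 0 0 0 0 0
0 0 0 0 0 0
0 0 0 0 0 -0.0444
0 0 0 0 0 -0.0889
0 0 0 0 0 -0.0889
0 0 0 0 0 -0.0889' 62 |sed -n '4,5p'; python3 drive.py '0 0 0 0 0 -0.0889
0 0 0 0 0 -0.0889
0 0 0 0 0 -0.0889
0 0 0 0 0 -0.0889
0 0 0 0 0 -0.0889
0 0 0 0 0 -0.0889
0 0 0 0 0 -0.0889
0 0 0 0 0 -0.0889' >/dev/null;python3 drive.py '0 0 0 0 0 -0.0889
0 0 0 0 0 -0.0889
0 0 0 0 0 -0.0889
0 0 0 0 0 -0.0889
0 0 0 0 0 -0.0889
0 0 0 0 0 -0.0889
0 0 0 0 0 -0.0889
0 0 0 0 0 -0.0889' >/dev/null; python3 drive.py '0 0 0 0 0 -0.0889
0 0 0 0 0 -0.0889
0 0 0 0 0 -0.0889
0 0 0 0 0 -0.0889
0 0 0 0 0 -0.0444
0 0 0 0 0 0
0 0 0 0 0 0' ;python3 go.py 555.6 106.9 117.3 160
```

```text
force: [0.1, 0.7, -0.0]
gripper_width: 62.1
time_s: 18.45
ee_pos: [555.9, 107.1, 116.7]
ee_rot: [180.0, 0.1, 159.7]
force: [-0.2, -0.7, 0.3]
gripper_width: 62.0
gripper_force: 0.0
from [555.9 107.1 116.7] [1.800e+02 1.000e-01 1.597e+02] F [-0.2 -0.7  0.3] M [ 0.09 -0.13 -0.01] t 18.4
tool delta [ 0.2 -0.3 -0.6] rotvec [ 0.   0.1 -0.3]
```

Scaled: -0.6 mm / 750 = -0.0008, -0.3 mm / 750 = -0.0004.

```bash
python3 drive.py '0.0003 -0.0004 -0.0008 0 0 0
0 0 0 0 0 0
0 0 0 0 0 0
0 0 0 0 0 0
0 0 0 0 0 0' 38 30|sed -n '4,6p';python3 go.py 555.6 106.9 117.3 160; python3 drive.py '0 0 0.0003 0 0 0.0444
0 0 0.0006 0 0 0.0889
0 0 0.0006 0 0 0.0889
0 0 0.0006 0 0 0.0889'>/dev/null;python3 go.py 555.6 106.9 117.3 132;python3 drive.py '0 0 0.0006 0 0 0.0889
0 0 0.0006 0 0 0.0889
0 0 0.0006 0 0 0.0889'>/dev/null;python3 go.py 555.6 106.9 117.3 108
```

```text
force: [0.4, 0.6, -0.1]
gripper_width: 41.7
gripper_force: 30.0
from [555.7 106.9 117.5] [1.799e+02 1.000e-01 1.598e+02] F [ 0.4  0.6 -0.1] M [ 0.05 -0.15 -0.06] t 18.9
tool delta [ 0.1 -0.   0.2] rotvec [ 0.1  0.1 -0.2]
from [555.7 106.8 115.9] [1.799e+02 1.000e-01 1.315e+02] F [-0.   0.6  1.2] M [-0.02 -0.12  0.09] t 19.4
tool delta [ 0.1 -0.1 -1.4] rotvec [ 0.1  0.1 -0.5]
from [555.7 106.8 114.6] [179.9   0.  107.5] F [ 0.4 -0.5 -0.2] M [-0.05 -0.04  0.18] t 19.6
tool delta [ 0.1 -0.1 -2.7] rotvec [ 0.1  0.  -0.5]
```

```bash
cat > m.py <<'E'
from h import *
a=[]
for i in range(3):
    s=env.state();a.append(s["torque"][2]);env.grab_frame("side")
print("Mz",np.round(a,2),"yaw",s["ee_rot"][2].round(1),"z",s["ee_pos"][2].round(1),"F",s["force"].round(1))
E
python3 drive.py '0 0 0.0006 0 0 0.0889
0 0 0.0006 0 0 0.0889'>/dev/null;python3 m.py;python3 drive.py '0 0 0.0006 0 0 0.0889
0 0 0.0006 0 0 0.0889'>/dev/null;python3 m.py;python3 drive.py '0 0 0.0006 0 0 0.0889
0 0 0.0006 0 0 0.0889'>/dev/null;python3 m.py
```

```text
Mz [ 0.14 -0.16 -0.13] yaw 91.8 z 113.7 F [-0.5 -0.   0. ]
Mz [ 0.08 -0.18 -0.16] yaw 75.9 z 112.8 F [-0.2  0.   0.2]
Mz [ 0.13 -0.14 -0.09] yaw 60.0 z 112.0 F [-0.3 -0.9  1.2]
```

Scaled: 0.44 mm / 750 = 0.0006, 8 degrees / 90 = 0.0889.

```bash
python3 drive.py '0 0 0.0006 0 0 0.0889
0 0 0.0006 0 0 0.0889'>/dev/null;python3 m.py;python3 drive.py '0 0 0.0006 0 0 0.0889
0 0 0.0006 0 0 0.0889'>/dev/null;python3 m.py
```

```text
Mz [ 0.16 -0.07 -0.08] yaw 44.1 z 111.1 F [ 0.1 -0.6  0. ]
Mz [ 0.16 -0.01 -0.01] yaw 28.1 z 110.3 F [-0.4 -0.6  0.3]
```

Scaled: 0.44 mm / 750 = 0.0006, 8 degrees / 90 = 0.0889.

```bash
python3 drive.py '0 0 0.0006 0 0 0.0889'>/dev/null;python3 m.py;python3 m.py
```

```text
Mz [ 0.23 -0.02 -0.1 ] yaw 20.1 z 109.8 F [ 0.3 -0.4  1.9]
Mz [-0.07  0.08  0.15] yaw 20.1 z 109.8 F [-0.4 -0.6  1.2]
```

Scaled: 0.44 mm / 750 = 0.0006, 8 degrees / 90 = 0.0889.

```bash
sed -i 's/range(3)/range(8)/' m.py; python3 m.py; python3 drive.py '0 0 0.0006 0 0 0.0889'>/dev/null;python3 m.py
```

```text
Mz [0.14 0.15 0.24 0.21 0.29 0.26 0.25 0.33] yaw 19.9 z 109.8 F [-1.  -0.9  2.1]
Mz [ 0.22 -0.03 -0.01  0.04  0.04  0.06  0.11  0.07] yaw 11.9 z 109.4 F [-1.1 -0.6  1.7]
```

Scaled: -30 mm / 750 = -0.04, -25 mm / 750 = -0.0333.

```bash
python3 m.py; python3 drive.py '0 0 0 0 0 0
0 0 0 0 0 0
0 0 0 0 0 0
0 0 0 0 0 0
0 0 0 0 0 0' 85|sed -n '4,5p'; python3 drive.py '0 0 -0.0133 0 0 0
0 0 -0.0333 0 0 0
0 0 -0.04 0 0 0
0 0 -0.04 0 0 0
0 0 -0.0133 0 0 0
0 0 0 0 0 0
0 0 0 0 0 0';python3 - <<'E'
from h import *
sc=env.grab_frame("scene");si=env.grab_frame("side")
a=cv2.resize(sc[180:280,190:290],None,fx=4,fy=4,interpolation=2);b=cv2.resize(si[150:250,190:290],None,fx=4,fy=4,interpolation=2)
cv2.imwrite("pics/s6.png",np.hstack([a,b]))
E
```

```text
Mz [0.12 0.11 0.14 0.17 0.12 0.17 0.15 0.13] yaw 11.8 z 109.4 F [-0.3 -0.5  3.2]
force: [0.1, -0.5, 1.0]
gripper_width: 78.9
time_s: 24.3
ee_pos: [554.8, 106.7, 213.2]
ee_rot: [180.0, -0.0, 11.8]
force: [-0.5, 0.3, -0.7]
gripper_width: 85.3
gripper_force: 0.0
```

View pics/s6.png

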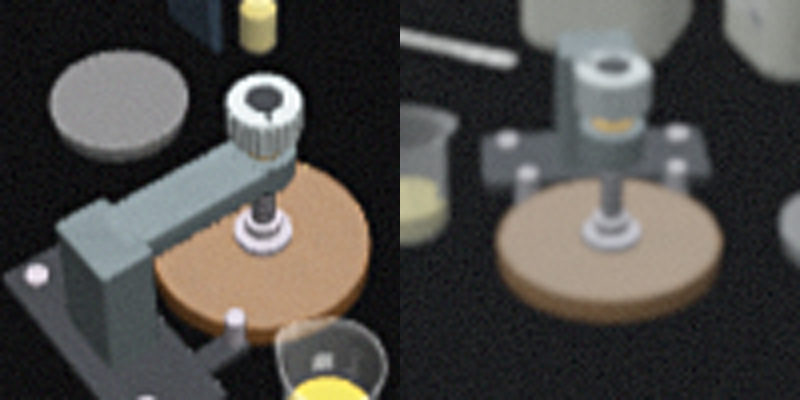

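The final picture shows the disc flat against both posts (527,175 and 677,165) with the foot seated on it. The bystanders are in place and the hand is clear.

```bash
python3 -c "
from workcell import env
print(env.job_done())"
```

```text
the job is handed in; nothing more can be done
None
```

I pushed the disc home against both stop posts, screwed the foot down to about 40 to 50 N (estimated from the noisy rise in knob moment), let go and handed the job in; the bystanders look unmoved, and no verdict was returned.

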